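# Count along the lane rack and load the third gap

### The job

Close the gripper and, starting at the end of the white lane rack with the yellow cap, run the fingertips along the top of its metal rail over the first and second gaps to the third, and no further, to count them. Then push the small plum gift box that lies in front of the rack along the bench top, lying flat, into that third gap until it stops against the back of the rack. Nothing is picked up, and everything else stays where it is.

Things in the scene. Friction and masses are not known exactly. Their poses are not given: they have to be found in the camera images.
- rack: White steel lane rack fixed to the bench, without a floor: boxes slide in along the bench top. Origin at bench level, mid-rack; +x points from the open mouths into the gaps, +y along the row. Seven upright dividers, 4 mm thick, 54 mm apart, 55 mm high, make six gaps 50 mm clear, centred at y = -135, -81, -27, 27, 81, 135 mm. Gaps are counted from the yellow cap's end.
- mouths (a point): Point at bench level on the line of the dividers' rounded front edges, at the rack's x = -52 mm, y = 0, on the middle divider. The gaps are open here. The first 10 mm of the dividers is only 46 mm high. Low screwed feet, 3 mm high, stick out at the rack's ends to y = +-186 mm.
- back_stop (a point): Point at bench level at the rack's x = 40 mm, y = 0, on the front face of the back stop, a plate 32 mm high that closes all six gaps at the back. The second gap from either end already holds a box; the others start empty.
- rail: Plain aluminium tie rail, 16 mm wide (along the rack's x), 12 mm thick and 332 mm long, clamped level along the tops of the dividers, with its centre line at the rack's x = 0. Fixed and rigid. Origin in the middle of its top face, which is 67 mm above the bench; axes as the rack's. A box 30 mm high passes freely beneath it.
- yellow_cap: Yellow block, 22 x 24 x 18 mm, over one end of the rail, at the rack's y = +176 or -176 mm: the counting starts at this end. Origin 52 mm above the bench, at the block's underside; its top is 70 mm above the bench, 3 mm above the rail's. Fixed.
- black_cap: The same block in black, at the other end of the rail. Fixed.
- gift_box: Dark plum lidded gift box, white labels, 100 x 44 x 30 mm (x, y, z), 0.11 to 0.22 kg, loose, flat on the bench in front of the rack, left or right of its middle, at most 0.2 rad askew to it. Origin at the centre of its underside, x along its length. Slides with ordinary friction. Fully home its origin is at the rack's x = -10 mm and it sticks out 8 mm past the mouths.
- lane_box_a: Black gift box, 100 x 44 x 30 mm, already home in one gap of the rack. Origin at the centre of its underside. To be left alone.
- lane_box_b: Brown cardboard gift box of the same size, already home in another gap. Origin at the centre of its underside. To be left alone.
- tape_roll: Roll of brown tape, 80 mm across, 25 mm high, lying flat in front of the rack on the other side from the gift box. Origin at the centre of its underside. To be left alone.
- marker: Marker pen with lime cap, 135 mm long, 13 mm thick, lying to the left. Origin under its middle. To be left alone.
- stapler: Grey and black stapler, 130 x 34 x 52 mm, on the right. Origin under its middle. To be left alone.
- knife: Yellow box cutter, 135 mm long, 12 mm thick, lying to the left. Origin under its handle. To be left alone.
- big_box: Black box, 150 x 110 x 45 mm, on the right. Origin at the centre of its underside. To be left alone.
- kraft_box: Brown cardboard box, 90 x 70 x 40 mm, near on the right. Origin at the centre of its underside. To be left alone.
Things that resemble listed ones, but are neither listed nor needed, are in the scene too. Leave any pink or turquoise look-alike of the gift_box alone.

How it is judged:
On the way, in this order (a step that is already met when the one before it is completed fails the run):
1. fingertips on the rail over the first gap from the yellow end (within 18 mm of its middle) (contact force between the fingers and rail above 0.2 N and ((y of yellow_cap in the frame of rack above 0 m and y of the grasp point in the frame of rack between 0.1165 and 0.1535 m) or (y of yellow_cap in the frame of rack below 0 m and y of the grasp point in the frame of rack between -0.1535 and -0.1165 m))).
2. fingertips on the rail over the divider between the first and second gaps (within 8 mm) (contact force between the fingers and rail above 0.2 N and ((y of yellow_cap in the frame of rack above 0 m and y of the grasp point in the frame of rack between 0.1 and 0.116 m) or (y of yellow_cap in the frame of rack below 0 m and y of the grasp point in the frame of rack between -0.116 and -0.1 m))).
3. fingertips on the rail over the second gap (contact force between the fingers and rail above 0.2 N and ((y of yellow_cap in the frame of rack above 0 m and y of the grasp point in the frame of rack between 0.0625 and 0.0995 m) or (y of yellow_cap in the frame of rack below 0 m and y of the grasp point in the frame of rack between -0.0995 and -0.0625 m))).
4. fingertips on the rail over the divider between the second and third gaps (contact force between the fingers and rail above 0.2 N and ((y of yellow_cap in the frame of rack above 0 m and y of the grasp point in the frame of rack between 0.046 and 0.062 m) or (y of yellow_cap in the frame of rack below 0 m and y of the grasp point in the frame of rack between -0.062 and -0.046 m))).
5. fingertips on the rail over the third gap (contact force between the fingers and rail above 0.2 N and ((y of yellow_cap in the frame of rack above 0 m and y of the grasp point in the frame of rack between 0.0085 and 0.0455 m) or (y of yellow_cap in the frame of rack below 0 m and y of the grasp point in the frame of rack between -0.0455 and -0.0085 m))).
6. the plum gift box is home in the third gap (((y of yellow_cap in the frame of rack above 0 m and y of gift_box in the frame of rack between 0.019 and 0.035 m) or (y of yellow_cap in the frame of rack below 0 m and y of gift_box in the frame of rack between -0.035 and -0.019 m)) and x of gift_box in the frame of rack between -0.016 and -0.004 m and angle between the x axis of gift_box and the x axis of rack, either way round below 0.1 rad and height (world z) of gift_box below 0.006 m and angle between gift_box's own z axis and vertical below 0.1 rad), for 0.2 s.
At the end, for the whole second after the job is handed in: The plum gift box lies flat on the bench in the third gap from the yellow cap, at rest, within 6 mm of touching the back stop, within 8 mm of the middle of the gap and within 0.1 rad of the rack's direction; every other loose thing is within 20 mm of where it began (all of step 6 and linear speed of gift_box below 0.01 m/s and distance of each of lane_box_a, lane_box_b, tape_roll, marker, stapler, knife, big_box, kraft_box from where it was at the start of the episode below 0.02 m).
It fails at once if the gift box is lifted off the bench (more than 10 mm) or tipped up (height (world z) of gift_box above 0.01 m or angle between gift_box's own z axis and vertical above 0.3 rad).
It fails at once if the fingertips run along the rail past the third gap (contact force between the fingers and rail above 0.3 N and ((y of yellow_cap in the frame of rack above 0 m and y of the grasp point in the frame of rack below -0.014 m) or (y of yellow_cap in the frame of rack below 0 m and y of the grasp point in the frame of rack above 0.014 m))).
It fails at once if another loose thing is moved by more than 20 mm (distance of any of lane_box_a, lane_box_b, tape_roll, marker, stapler, knife, big_box, kraft_box from where it was at the start of the episode above 0.02 m).
It also fails if it takes over 72 s, if anything falls off the work surface, if the arm or the gripper's body presses on something with over 40 N, if the wrist force passes 120 N, or if a joint passes its speed limit or range.

### The arm

A 7-joint arm with a two-finger parallel gripper is mounted at the origin on the work surface. World frame = base frame: x ahead of the robot, y to its left, z up, the work surface at z = 0. Lengths are in m, angles in rad, forces in N, time in s.
With the tool pointing down it reaches from about 0.425 to 0.925 m from the base axis. Payload 6.8 kg.
Tool frame: the origin (TCP) lies midway between the tips of the shut fingers; the grasp point (between the pads) lies 19 mm behind it; z points along the fingers, y is the line along which they close (so a half turn about z gives the same grasp; the last joint's range is limited). The gripper opens to 85 mm and grips with 20 to 120 N. Pads are 22 mm wide; open, the fingers measure 114 mm over their backs; the gripper's body (76 mm by 85 mm) begins 54 mm behind the grasp point. The pads swing forward as they close: fully open they stand 13 mm farther back than shut.
Start: joints at [1.018, 0.477, 0.022, 1.555, -0.011, 1.109, -0.083], TCP at [0.29, -0.609, 0.231] pointing down, gripper open.
Joint ranges: [-2.96, 2.96], [-0.34, 2.1], [-1.41, 1.46], [0.24, 2.44], [-1.37, 4.51], [0.17, 1.92], [-2.96, 2.96]. Speed limits (rad/s): [2.39, 2.39, 3.14, 3.14, 3.14, 3.14, 3.14].

### API

Orientations are given as a unit quaternion [w, x, y, z].
In Python, from station import bot, imaging gives the robot as it stands.
- The arm moves only by the tool move_arm, never from a script. Its argument "commands" is a list that holds one entry, the list of rows, each a list of 7 numbers: the shift along the tool's x, y, z in m, then the turn, a rotation vector about the tool's x, y, z in degrees, then the finger opening in m, from 0 to 0.0854. In form: [[[x, y, z, rx, ry, rz, grip], ...]]. A call has 1 to 20 rows; each row shifts and turns the commanded pose from where the row before left it, along the tool's axes as they then stand; what a row does not reach is not made up. A row lasts 1/8 s, in which the tool goes at most 62.5 mm and 10.7 degrees, less where a joint would pass 70% of its speed; a pose out of reach is approached as far as the arm can. A call is refused whole if a number of a shift passes 0.0625 or a number of a turn 10.7, either way. A call with a gripper value outside its range is refused whole. The fingers move at their own pace and stop on an object; "squeeze" is the grip in N (left out, the last holds). Time passes only in rows, so rows that do not move let the fingers close. It gives the time, the measured TCP pose, the force, the opening and the grip force at its end, in the units of the state.
- bot.get_obs(): the state, without advancing time (a new reading comes with each control period).
- imaging.read_camera(name): name is "side" or "top"; returns the picture (420x560x3 uint8, red, green, blue); there is no depth.
- imaging.calibration(name): a dict with "intrinsics" (3x3 intrinsics, pixels), "extrinsics" (4x4, takes a point from camera to world coordinates). Camera axes: x right, y down, z forward; pixel columns grow to the right and rows downward; lengths in m; the calibration is good to about 2 mm. A picture is of the moment at which its call begins. calibration takes no time and is no camera call.
- bot.hand_in(): hands the job in; it is judged then, once.
The state is a dict: "t": time; "q": joint angles; "joint_vel": joint speeds; "joint_torque": joint torques, N m; "eef_pos": TCP position; "tool_rot": TCP orientation; "contact_force": force on the tool from outside, world axes, zero at the start; "torque": the same for the moment, N m; "gripper_width": opening from 0.0 (shut) to 1.0 (fully open); "grasp_force": force on a finger pad.
Only numpy, scipy, OpenCV 4.12 (cv2) and the standard library are available. Lean on these libraries where they do the work, as an engineer would, in place of code of your own. Each camera call takes 0.05 s, during which the arm holds its last target. There are 200 camera calls.

## Working session

There is one attempt and no reset: what is moved stays moved. The work goes in short steps, Python scripts to look and compute and a tool call to move; the robot and the scene stay as the last step left them, time stands still between calls to the robot, and variables do not carry over. Pictures are saved under pics/ and viewed, at most 10 in all, crops included, and the job is handed in when it is done.

Besides the shell and the picture viewer there is one more tool, called as name(argument=value, ...) on one line, values as JSON. move_arm: Moves the arm, as the interface text tells. Its arguments: {"type":"object","properties":{"commands":{"type":"array","items":{"type":"array","items":{"type":"array","items":{"type":"number"}}}},"squeeze":{"type":"number"}},"required":["commands"]}

```bash
mkdir -p pics; python3 - <<'E'
from station import bot, imaging
import cv2
for n in("top","side"):
    im=imaging.read_camera(n); cv2.imwrite(f"pics/{n}0.png",cv2.resize(im[:,:,::-1],(800,600),interpolation=cv2.INTER_CUBIC))
    cv2.imwrite(f"pics/raw_{n}.png",im[:,:,::-1])
    c=imaging.calibration(n);print(c["intrinsics"],c["extrinsics"])
o=bot.get_obs();print(o["t"],o["eef_pos"],o["tool_rot"],o["gripper_width"])
E
```

```text
[[415.17689991   0.         281.86024435]
 [  0.         415.17689991 214.49571082]
 [  0.           0.           1.        ]] [[-0.00608884 -0.99638072  0.0847843   0.50794397]
 [-0.99995599  0.00667196  0.00659611 -0.01281266]
 [-0.00713791 -0.08474041 -0.9963775   1.13136808]
 [ 0.          0.          0.          1.        ]]
[[513.12086601   0.         275.18043691]
 [  0.         513.12086601 201.72120919]
 [  0.           0.           1.        ]] [[-0.89043682 -0.25235297  0.37873506  0.07064707]
 [-0.45488208  0.5196486  -0.72322032  0.91658997]
 [-0.01430235 -0.81626179 -0.57750509  0.83269901]
 [ 0.          0.          0.          1.        ]]
0.1 [ 0.29021381 -0.60884077  0.23042061] [-7.93050486e-04  9.75368869e-01  2.20578519e-01 -2.41177418e-04] 0.9985280548587321
```

View pics/top0.png

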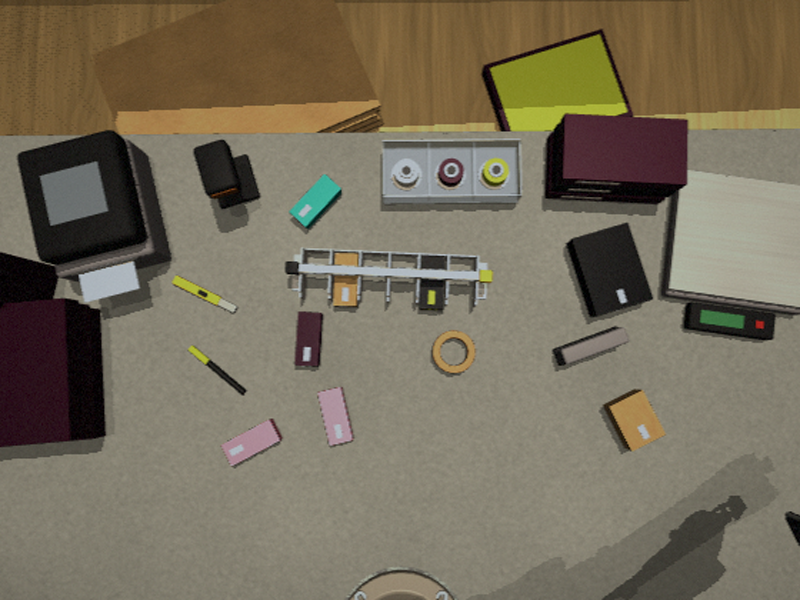

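View pics/side0.png

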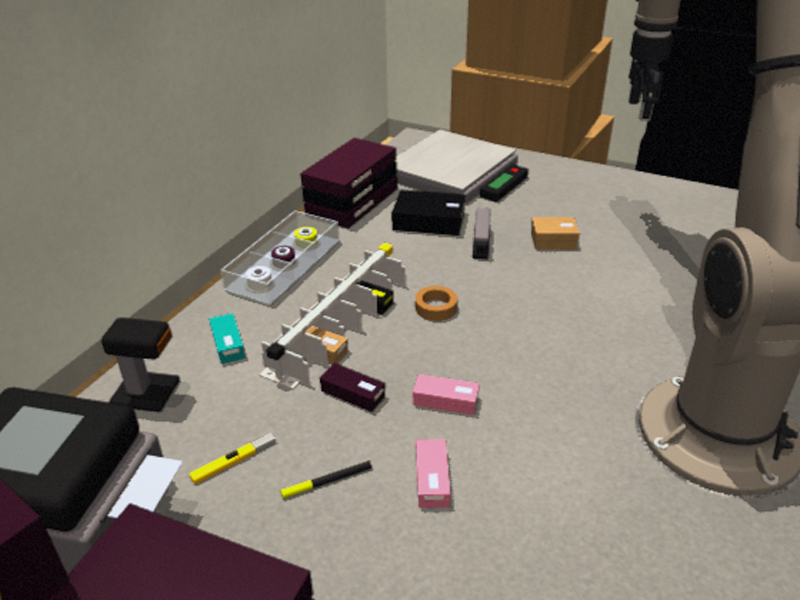

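Top view (800x600 scale): yellow cap at (486,276), black cap (292,268), rail between them; plum box candidate at (309,339), pinks at (335,416) and (251,442), turquoise at (316,201), big plum boxes elsewhere. Only (309,339) is small, plum and in front of the rack. I'll confirm it in an enlarged crop.

```bash
python3 - <<'E'
import cv2
im=cv2.imread("pics/raw_top.png")
cv2.imwrite("pics/crop1.png",cv2.resize(im[165:285,195:355],None,fx=5,fy=5,interpolation=cv2.INTER_CUBIC))
E
```

```text
(no output)
```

View pics/crop1.png

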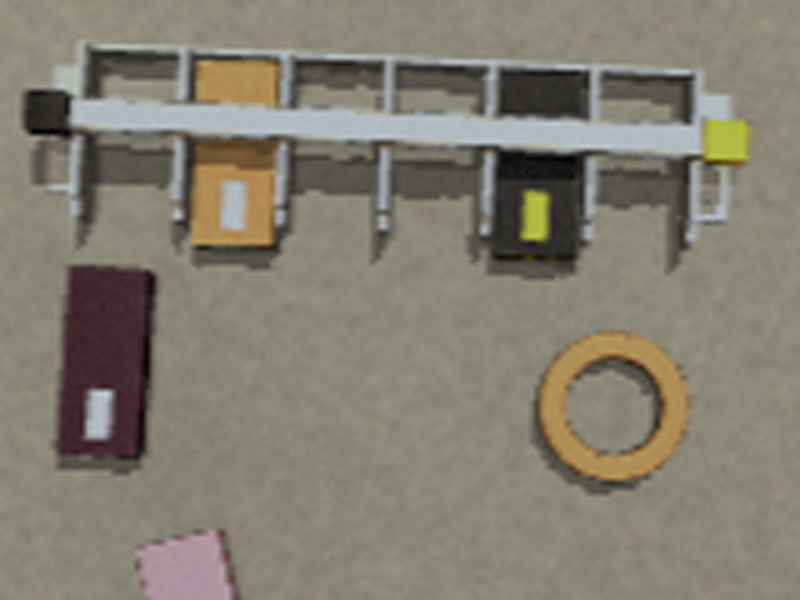

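The crop confirms: plum box top corners at crop (68,266),(153,269),(143,458),(58,455); caps at (46,111) black and (726,140) yellow; tape roll centre (613,406); third gap from yellow lies between dividers at ~x=485 and 383.

```bash
cat > h.py <<'E'
import numpy as np
from station import bot, imaging
from scipy.spatial.transform import Rotation as R
def ray(name,u,v,z):
    c=imaging.calibration(name);K,E=np.array(c["intrinsics"]),np.array(c["extrinsics"])
    d=E[:3,:3]@np.linalg.solve(K,[u,v,1]);p=E[:3,3];return p+d*(z-p[2])/d[2]
def crop(x,y,z,x0=195,y0=165,s=5): return ray("top",x0+(x+.5)/s-.5,y0+(y+.5)/s-.5,z)
E
python3 - <<'E'
from h import *
b=crop(46,111,.07);y=crop(726,140,.07);d=b-y;print("caps",b,y,np.linalg.norm(d))
yaw=np.arctan2(-d[0],d[1]);c=(b+y)/2;print("rack",c,yaw)
ex=np.array([np.cos(yaw),np.sin(yaw)]);ey=np.array([-ex[1],ex[0]])
f=lambda p:np.round([(p[:2]-c[:2])@ex,(p[:2]-c[:2])@ey],4)
g=[crop(*q,.03) for q in((68,266),(153,269),(143,458),(58,455))]
m=sum(g)/4;ax=g[0]+g[1]-g[2]-g[3]
print("gift",m,f(m),"L",np.linalg.norm(ax)/2,"W",np.linalg.norm(g[0]-g[1]),"rel yaw",np.arctan2(ax[1],ax[0])-yaw)
t=crop(613,406,.025);print("tape",t,f(t))
print("mid div front top .046",f(crop(383,228,.046)))
for q in((193,247),(275,247),(490,258),(578,258)):print(f(crop(*q,.03)))
pk=[crop(*q,.03) for q in((138,548),(218,530))];print("pink",[f(p) for p in pk])
# home brown box expected: centre front edge (-.060, .081); black (-.06,-.081)
# side view check of caps
K=imaging.calibration("side");E=np.array(K["extrinsics"]);
for n,p in(("y",y),("b",b),("gift",m)):
    q=np.linalg.inv(E)@np.r_[p,1];q=K["intrinsics"]@q[:3];print(n,q[:2]/q[2]*800/560)
print(R.from_quat(bot.get_obs()["tool_rot"],scalar_first=True).as_matrix())
for yy in(-.135,-.081,-.027): print(yy,c[:2]+ey*yy)
E
```

```text
caps [0.67142788 0.19547359 0.07      ] [ 0.65383675 -0.15530835  0.07      ] 0.3512227385582887
rack [0.66263232 0.02008262 0.07      ] -0.05010635568170333
gift [0.54310713 0.1703769  0.03      ] [-0.1269  0.1441] L 0.10027030293873264 W 0.04538110737841477 rel yaw 0.00453366637385625
tape [ 0.5180211  -0.09883771  0.025     ] [-0.1385 -0.126 ]
mid div front top .046 [-0.0509 -0.0003]
[-0.0639  0.101 ]
[-0.062   0.0573]
[-0.0629 -0.0574]
[-0.0609 -0.1041]
pink [array([-0.224 ,  0.1214]), array([-0.2128,  0.0797])]
y [382.50241751 246.52599677]
b [272.31636321 347.47127596]
gift [349.84879789 380.07793963]
[[ 9.02690118e-01  4.30290458e-01 -8.20333692e-04]
 [ 4.30291223e-01 -9.02688976e-01  1.44063639e-03]
 [-1.20614087e-04 -1.65343062e-03 -9.99998626e-01]]
-0.135 [ 0.65587079 -0.11474795]
-0.081 [ 0.6585754  -0.06081572]
-0.027 [ 0.66128001 -0.00688349]
```

move_arm(commands=[[[0,0,0,0,0,9.47,0],[0,0,0,0,0,9.47,0],[0,0,0,0,0,9.47,0],[0.0284,-0.042,0,0,0,0,0],[0.0284,-0.042,0,0,0,0,0],[0.0284,-0.042,0.01,0,0,0,0],[0.0284,-0.042,0.01,0,0,0,0],[0.0284,-0.042,0.01,0,0,0,0],[0.0284,-0.042,0.01,0,0,0,0],[0.0284,-0.042,0.01,0,0,0,0],[0.0284,-0.042,0.01,0,0,0,0],[0.0284,-0.042,0.01,0,0,0,0],[0.0284,-0.042,0.01,0,0,0,0],[0.0284,-0.042,0.01,0,0,0,0],[0.0284,-0.042,0.01,0,0,0,0],[0,0,0,0,0,0,0],[0,0,0,0,0,0,0]]], squeeze=20)

```text
t: 2.22
eef_pos: [0.6559, -0.1239, 0.1307]
tool_rot: [0.0, 1.0, -0.025, -0.001]
contact_force: [-0.8, 0.5, -1.1]
gripper_width: -0.002
grasp_force: 0.0
```

```bash
cat >> h.py <<'E'
C=np.array([.66263,.02008]);YAW=-.0501;EX=np.array([np.cos(YAW),np.sin(YAW)]);EY=np.array([-EX[1],EX[0]])
def show():
    o=bot.get_obs();p=np.array(o["eef_pos"]);T=R.from_quat(o["tool_rot"],scalar_first=True).as_matrix();d=p[:2]-C
    print("t",round(o["t"],2),"rack",np.round([d@EX,d@EY,p[2]],4),"yaw rel deg",round(np.degrees(np.arctan2(T[1,0],T[0,0])-YAW),2),"tilt",np.round(T[:2,2],4),"F",np.round(o["contact_force"],2),"w",round(o["gripper_width"],3))
E
python3 -c "from h import *;show()"
```

```text
t 2.23 rack [ 0.0005 -0.1441  0.1307] yaw rel deg -0.05 tilt [-0.0014 -0.0006] F [-0.8   0.47 -1.14] w -0.002
```

move_arm(commands=[[[0,-0.004,0.02,0,0,0,0],[0,0,0.02,0,0,0,0],[0,0,0.016,0,0,0,0],[0,0,0,0,0,0,0],[0,0,0,0,0,0,0]]])

```text
t: 2.85
eef_pos: [0.657, -0.1196, 0.0755]
tool_rot: [0.0, 1.0, -0.026, 0.0]
contact_force: [-0.5, -0.6, 0.1]
gripper_width: 0.002
grasp_force: 0.0
```

move_arm(commands=[[[0,0,0.002,0,0,0,0],[0,0,0.002,0,0,0,0],[0,0,0.002,0,0,0,0],[0,0,0.002,0,0,0,0],[0,0,0,0,0,0,0],[0,0,0,0,0,0,0]]])

```text
t: 3.6
eef_pos: [0.6567, -0.1194, 0.0672]
tool_rot: [-0.0, 1.0, -0.026, -0.0]
contact_force: [0.4, 0.6, -0.2]
gripper_width: -0.002
grasp_force: 0.0
```

```bash
python3 -c "from h import *;show()"
```

```text
t 3.6 rack [ 0.0011 -0.1396  0.0672] yaw rel deg -0.06 tilt [-0.0001  0.    ] F [ 0.39  0.57 -0.23] w -0.002
```

Just at the surface; press a little further in small steps.

move_arm(commands=[[[0,0,0.001,0,0,0,0],[0,0,0.001,0,0,0,0],[0,0,0,0,0,0,0],[0,0,0,0,0,0,0]]])

```text
t: 4.1
eef_pos: [0.6568, -0.1194, 0.0671]
tool_rot: [-0.0, 1.0, -0.026, 0.0]
contact_force: [-5.9, 0.1, 13.7]
gripper_width: 0.0
grasp_force: 6.6
```

move_arm(commands=[[[0,-0.006,0,0,0,0,0],[0,-0.006,0,0,0,0,0],[0,-0.006,0,0,0,0,0],[0,-0.006,0,0,0,0,0],[0,-0.006,0,0,0,0,0],[0,-0.006,0,0,0,0,0],[0,-0.006,0,0,0,0,0],[0,-0.006,0,0,0,0,0],[0,-0.006,0,0,0,0,0],[0,0,0,0,0,0,0]]])

```text
t: 5.35
eef_pos: [0.6611, -0.0677, 0.0672]
tool_rot: [0.001, 1.0, -0.026, 0.002]
contact_force: [-0.1, -4.5, 8.6]
gripper_width: 0.002
grasp_force: 4.2
```

```bash
python3 -c "from h import *;show()"
```

```text
t 5.35 rack [ 0.0028 -0.0878  0.0672] yaw rel deg -0.13 tilt [ 0.0036 -0.0027] F [-0.14 -4.47  8.61] w 0.002
```

move_arm(commands=[[[0,-0.006,0.0005,0,0,0,0],[0,-0.006,0,0,0,0,0],[-0.001,-0.006,0,0,0,0,0],[0,-0.006,0,0,0,0,0],[0,-0.006,0,0,0,0,0],[0,-0.006,0,0,0,0,0],[0,-0.006,0,0,0,0,0],[0,-0.006,0,0,0,0,0],[0,-0.006,0,0,0,0,0],[0,0,0,0,0,0,0],[0,0,0,0,0,0,0]]])

```text
t: 6.72
eef_pos: [0.6634, -0.0148, 0.0671]
tool_rot: [0.002, 1.0, -0.027, 0.002]
contact_force: [-1.2, -5.3, 10.8]
gripper_width: -0.002
grasp_force: 5.4
```

```bash
python3 -c "from h import *;show()"
```

```text
t 6.72 rack [ 0.0025 -0.0348  0.0671] yaw rel deg -0.18 tilt [ 0.0046 -0.0032] F [-1.16 -5.32 10.8 ] w -0.002
```

move_arm(commands=[[[0,0,-0.031,0,0,0,0],[0,0,-0.031,0,0,0,0],[0,0,-0.031,0,0,0,0],[-0.0216,-0.0388,0,0,0,0,0.06],[-0.0216,-0.0388,0,0,0,0,0.06],[-0.0216,-0.0388,0,0,0,0,0.06],[-0.0216,-0.0388,0,0,0,0,0.06],[-0.0216,-0.0388,0,0,0,0,0.06],[-0.0216,-0.0388,0,0,0,0,0.06],[0,0,0,0,0,10,0.06],[0,0,0,0,0,10,0.06],[0,0,0,0,0,10,0.06],[0,0,0,0,0,10,0.06],[0,0,0,0,0,10,0.06],[0,0,0,0,0,10,0.06],[0,0,0,0,0,10,0.06],[0,0,0,0,0,10,0.06],[0,0,0,0,0,10,0.06],[0,0,0,0,0,0,0.06],[0,0,0,0,0,0,0.06]]])

```text
t: 9.22
eef_pos: [0.5419, 0.2264, 0.154]
tool_rot: [0.005, 0.71, -0.704, -0.002]
contact_force: [-0.6, -0.5, -0.5]
gripper_width: 0.704
grasp_force: 0.0
```

```bash
python3 -c "from h import *;show()"
```

```text
t 9.22 rack [-0.1309  0.2     0.154 ] yaw rel deg -86.59 tilt [-0.0102 -0.0036] F [-0.57 -0.49 -0.55] w 0.704
```

move_arm(commands=[[[0,-0.004,0,0.58,-0.2,3.4,0.06],[0,0,0.035,0,0,0,0.06],[0,0,0.035,0,0,0,0.06],[0,0,0.035,0,0,0,0.06],[0,0,0.03,0,0,0,0.06],[0,0,0,0,0,0,0.06],[0,0,0,0,0,0,0.06]]])

```text
t: 10.1
eef_pos: [0.5472, 0.2265, 0.0209]
tool_rot: [0.002, -0.688, 0.726, 0.0]
contact_force: [-0.4, 0.0, 0.8]
gripper_width: 0.704
grasp_force: 0.0
```

```bash
python3 - <<'E'
from h import *
import cv2
show()
im=imaging.read_camera("side")[:,:,::-1]
cv2.imwrite("pics/s1.png",cv2.resize(im[190:340,170:370],None,fx=4,fy=4,interpolation=cv2.INTER_CUBIC))
E
```

```text
t 10.1 rack [-0.1256  0.2004  0.0209] yaw rel deg -90.21 tilt [0.0019 0.0029] F [-0.42  0.03  0.83] w 0.704
```

View pics/s1.png

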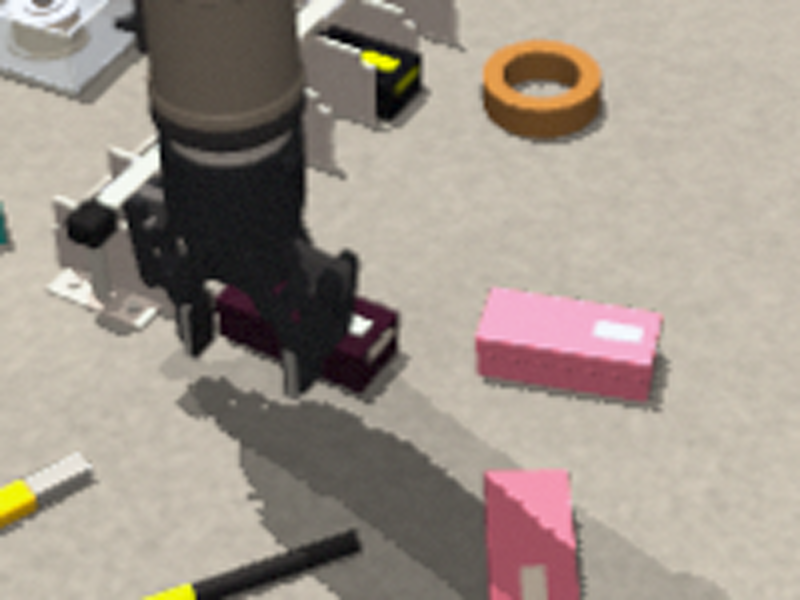

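The picture shows the two fingertips beside the plum box's left side at (195,345) and (295,385), within its length, with nothing else close. I lower further and push sideways.

move_arm(commands=[[[0,0,0.006,0,0,0,0.06],[0,0,0.006,0,0,0,0.06],[0.012,0,0,0,0,0,0.06],[0.012,0,0,0,0,0,0.06],[0.012,0,0,0,0,0,0.06],[0.012,0,0,0,0,0,0.06],[0.012,0,0,0,0,0,0.06],[0.012,0,0,0,0,0,0.06],[0.012,0,0,0,0,0,0.06],[0.012,0,0,0,0,0,0.06],[0.012,0,0,0,0,0,0.06],[0.012,0,0,0,0,0,0.06],[0.012,0,0,0,0,0,0.06],[0.012,0,0,0,0,0,0.06],[0,0,0,0,0,0,0.06],[0,0,0,0,0,0,0.06]]])

```text
t: 12.15
eef_pos: [0.5389, 0.0826, 0.0074]
tool_rot: [0.001, -0.688, 0.726, -0.0]
contact_force: [1.0, -0.4, -0.5]
gripper_width: 0.701
grasp_force: 0.0
```

```bash
python3 - <<'E'
from h import *
import cv2
show()
im=imaging.read_camera("top")[:,:,::-1]
cv2.imwrite("pics/t2.png",cv2.resize(im[165:285,195:355],None,fx=5,fy=5,interpolation=cv2.INTER_CUBIC))
E
```

```text
t 12.15 rack [-0.1267  0.0562  0.0074] yaw rel deg -90.2 tilt [0.0014 0.0001] F [ 1.04 -0.4  -0.48] w 0.701
```

View pics/t2.png

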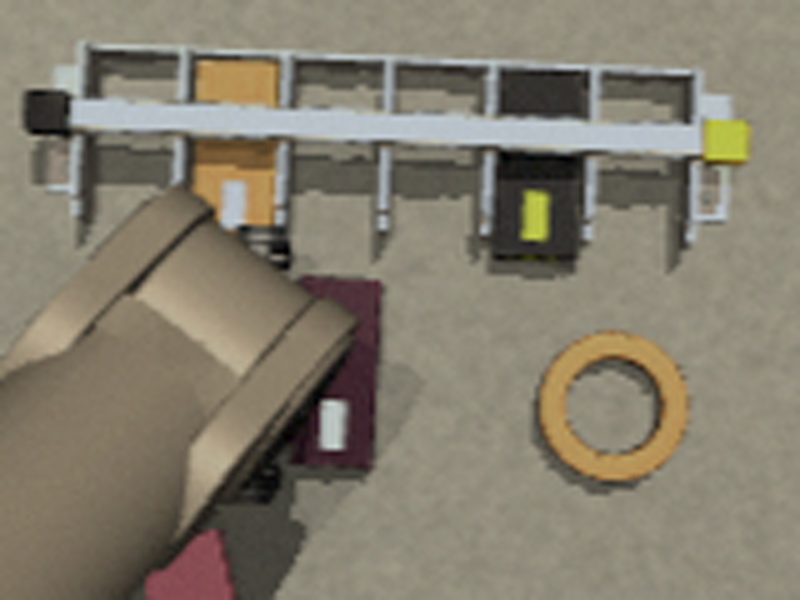

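The box slid along straight: right corners at crop (381,282) and (371,469), rear-left (289,465).

```bash
python3 - <<'E'
from h import *
f=lambda q:np.array([(crop(*q,.03)[:2]-C)@EX,(crop(*q,.03)[:2]-C)@EY])
a,b,c=f((381,282)),f((371,469)),f((289,465));print(a,b,c,"yaw",np.arctan2(*(a-b)[::-1]),"centre",(a+c)/2)
E
```

```text
[-7.82284910e-02  3.90161371e-08] [-0.17728591  0.0006988 ] [-0.17709912  0.04406861] yaw -0.007053976792081973 centre [-0.12766381  0.02203433]
```

move_arm(commands=[[[0.007,0,0,0,0,0,0.06],[0.007,0,0,0,0,0,0.06],[0.007,0,0,0,0,0,0.06],[0.007,0,0,0,0,0,0.06],[0.007,0,0,0,0,0,0.06],[0.007,0,0,0,0,0,0.06],[0.007,0,0,0,0,0,0.06],[0,0,0,0,0,0,0.06],[0,0,0,0,0,0,0.06]]])

```text
t: 13.32
eef_pos: [0.5362, 0.0336, 0.0074]
tool_rot: [0.001, -0.688, 0.726, -0.001]
contact_force: [-0.5, -0.1, -0.3]
gripper_width: 0.703
grasp_force: 0.0
```

```bash
python3 -c "from h import *;show()"
```

```text
t 13.32 rack [-0.1269  0.0071  0.0074] yaw rel deg -90.21 tilt [ 0.0015 -0.0001] F [-0.5  -0.06 -0.27] w 0.703
```

move_arm(commands=[[[-0.015,0,0,0,0,0,0.06],[-0.015,0,0,0,0,0,0.06],[0,0,-0.04,0,0,0,0.06],[0,0,-0.04,0,0,0,0.06],[0,0,-0.04,0,0,0,0.06],[0,0,0,0,0,-10,0.012],[0,0,0,0,0,-10,0.012],[0,0,0,0,0,-10,0.012],[0,0,0,0,0,-10,0.012],[0,0,0,0,0,-10,0.012],[0,0,0,0,0,-10,0.012],[0,0,0,0,0,-10,0.012],[0,0,0,0,0,-10,0.012],[0,0,0,0,0,-10,0.012],[-0.0293,0.0213,0,0,0,0,0.012],[-0.0293,0.0213,0,0,0,0,0.012],[-0.0293,0.0213,0,0,0,0,0.012],[0,0,0,0,0,0,0.012],[0,0,0,0,0,0,0.012]]])

```text
t: 15.7
eef_pos: [0.4472, 0.0057, 0.1276]
tool_rot: [-0.0, 1.0, -0.026, 0.001]
contact_force: [0.5, 1.3, 0.1]
gripper_width: 0.139
grasp_force: 0.0
```

```bash
python3 - <<'E'
from h import *
import cv2
show()
im=imaging.read_camera("top")[:,:,::-1]
cv2.imwrite("pics/t3.png",cv2.resize(im[165:285,195:355],None,fx=5,fy=5,interpolation=cv2.INTER_CUBIC))
E
```

```text
t 15.7 rack [-0.2144 -0.0252  0.1276] yaw rel deg -0.12 tilt [0.0024 0.0005] F [0.55 1.25 0.14] w 0.139
```

View pics/t3.png

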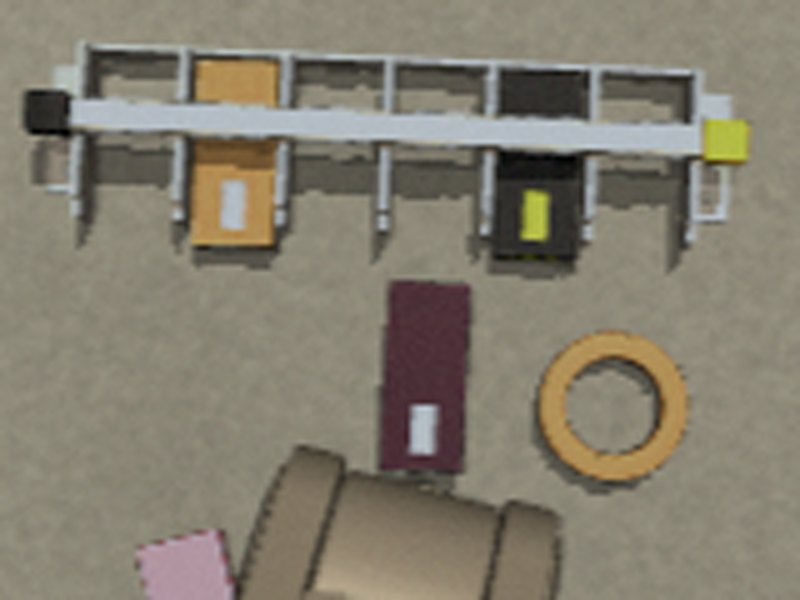

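The box lies straight before the third gap: top corners at crop (389,282),(470,285),(463,473),(380,470), centre about rack y = -26 mm. Descend behind it and push.

move_arm(commands=[[[0,0.001,0.04,0,0,0,0.012],[0,0,0.04,0,0,0,0.012],[0,0,0.039,0,0,0,0.012],[0,0,0,0,0,0,0.012],[0.009,0,0,0,0,0,0.012],[0.009,0,0,0,0,0,0.012],[0.009,0,0,0,0,0,0.012],[0.009,0,0,0,0,0,0.012],[0.009,0,0,0,0,0,0.012],[0.009,0,0,0,0,0,0.012],[0.009,0,0,0,0,0,0.012],[0.009,0,0,0,0,0,0.012],[0.009,0,0,0,0,0,0.012],[0,0,0,0,0,0,0.012]]])

```text
t: 17.5
eef_pos: [0.5289, -0.001, 0.0085]
tool_rot: [0.0, 1.0, -0.027, 0.002]
contact_force: [-0.4, -0.1, 0.4]
gripper_width: 0.144
grasp_force: 0.0
```

```bash
python3 - <<'E'
from h import *
import cv2
show()
im=imaging.read_camera("top")[:,:,::-1]
cv2.imwrite("pics/t4.png",cv2.resize(im[165:285,195:355],None,fx=5,fy=5,interpolation=cv2.INTER_CUBIC))
E
```

```text
t 17.5 rack [-0.1325 -0.0277  0.0085] yaw rel deg -0.2 tilt [ 0.0032 -0.0004] F [-0.41 -0.06  0.45] w 0.144
```

View pics/t4.png

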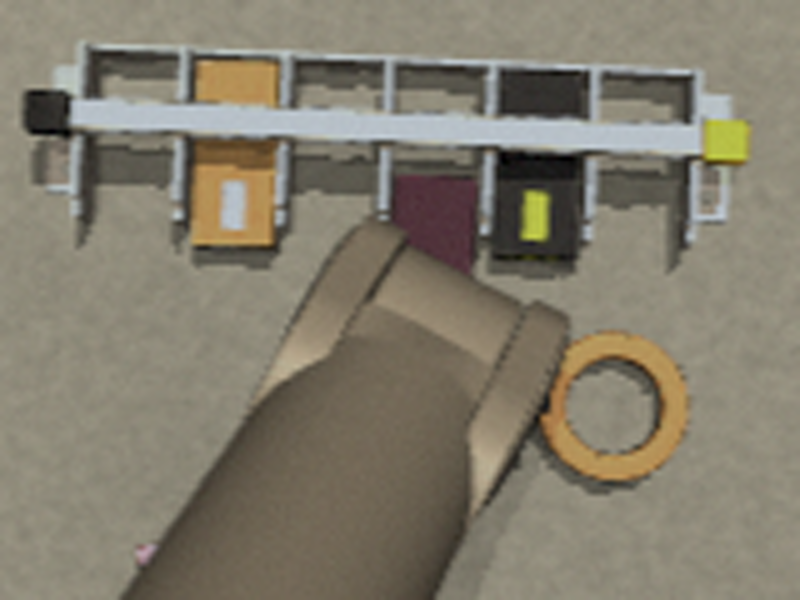

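The box has entered the third gap (front edge at crop (393..475,178)). Continue, then finish gently.

move_arm(commands=[[[0.009,0,0,0,0,0,0.012],[0.009,0,0,0,0,0,0.012],[0.009,0,0,0,0,0,0.012],[0.009,0,0,0,0,0,0.012],[0.009,0,0,0,0,0,0.012],[0.006,0,0,0,0,0,0.012],[0.003,0,0,0,0,0,0.012],[0,0,0,0,0,0,0.012]]])

```text
t: 18.55
eef_pos: [0.5818, -0.0038, 0.0085]
tool_rot: [0.0, 1.0, -0.027, 0.001]
contact_force: [0.7, -0.2, 0.0]
gripper_width: 0.14
grasp_force: 0.0
```

move_arm(commands=[[[0.002,0,0,0,0,0,0.012],[0.002,0,0,0,0,0,0.012],[0.001,0,0,0,0,0,0.012],[0,0,0,0,0,0,0.012],[0,0,0,0,0,0,0.012]]])

```text
t: 19.18
eef_pos: [0.5866, -0.004, 0.0085]
tool_rot: [-0.0, 1.0, -0.027, 0.001]
contact_force: [0.3, 0.8, -0.1]
gripper_width: 0.144
grasp_force: 0.1
```

```bash
python3 -c "from h import *;show()"
```

```text
t 19.18 rack [-0.0747 -0.0279  0.0085] yaw rel deg -0.2 tilt [ 0.0019 -0.    ] F [ 0.3   0.79 -0.08] w 0.144
```

No stop contact yet; go on in small steps.

move_arm(commands=[[[0.001,0,0,0,0,0,0.012],[0.001,0,0,0,0,0,0.012],[0.001,0,0,0,0,0,0.012],[0,0,0,0,0,0,0.012],[0,0,0,0,0,0,0.012]]])

```text
t: 19.8
eef_pos: [0.5897, -0.0042, 0.0085]
tool_rot: [0.0, 1.0, -0.027, 0.001]
contact_force: [0.1, 0.3, 0.2]
gripper_width: 0.14
grasp_force: 0.1
```

move_arm(commands=[[[0.001,0,0,0,0,0,0.012],[0.001,0,0,0,0,0,0.012],[0,0,0,0,0,0,0.012],[0,0,0,0,0,0,0.012]]])

```text
t: 20.3
eef_pos: [0.5898, -0.0043, 0.0083]
tool_rot: [-0.0, 1.0, -0.027, -0.001]
contact_force: [-5.2, 1.0, 4.1]
gripper_width: 0.139
grasp_force: 2.9
```

The stop is felt (5 N, no further travel, at the expected x). Back off, lift, and look.

move_arm(commands=[[[-0.01,0,0,0,0,0,0.012],[-0.03,0,0,0,0,0,0.012],[-0.03,0,0,0,0,0,0.012],[0,0,-0.05,0,0,0,0.012],[0,0,-0.05,0,0,0,0.012],[-0.03,0,-0.03,0,0,0,0.012],[0,0,0,0,0,0,0.012]]])

```text
t: 21.18
eef_pos: [0.4909, 0.0013, 0.14]
tool_rot: [-0.001, 1.0, -0.027, 0.002]
contact_force: [-0.4, 0.2, 0.0]
gripper_width: 0.135
grasp_force: 0.0
```

```bash
python3 - <<'E'
from h import *
import cv2
show()
im=imaging.read_camera("top")[:,:,::-1]
cv2.imwrite("pics/t5.png",cv2.resize(im[165:285,195:355],None,fx=5,fy=5,interpolation=cv2.INTER_CUBIC))
E
```

```text
t 21.18 rack [-0.1706 -0.0273  0.14  ] yaw rel deg -0.22 tilt [0.0045 0.0026] F [-0.36  0.16  0.  ] w 0.135
```

View pics/t5.png

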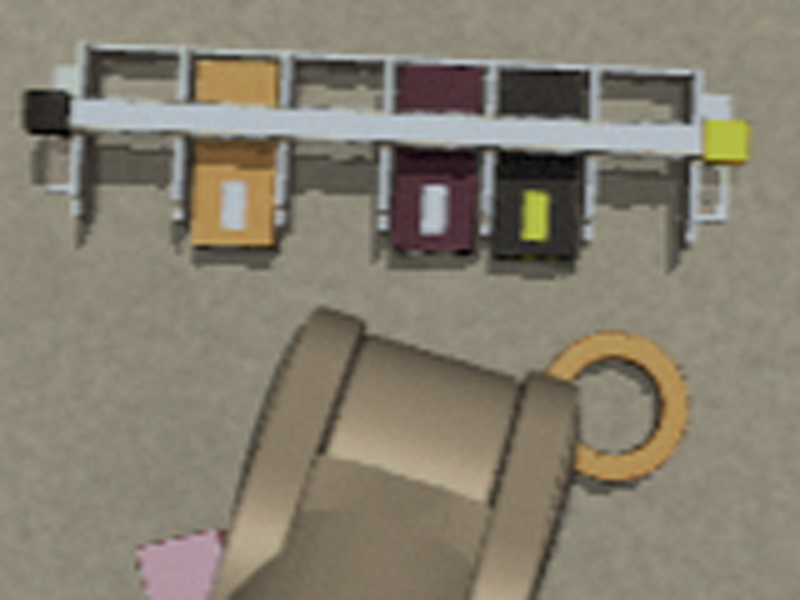

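The plum box is home: its front edge at (392..473,250) is in line with the two neighbours, and it fills the third gap straight to the back stop. Everything else is unmoved.

```bash
python3 -c "from station import bot;print(bot.hand_in())"
```

```text
the job is handed in; nothing more can be done
None
```

I ran the closed fingertips along the rail from the yellow end to the third gap, then pushed the plum gift box flat against the back stop in that gap, and handed the job in at about 21 s. The last top picture shows it straight and level with its neighbours, the rest of what it shows unmoved, but the hand-in returned no verdict.

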